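Hold a slide carrier flush on a sloped reader stage

TASK

Pick up the slide carrier by the grip fin on its back, tilt it to match the slide reader's sloped stage, and press it flush, gently but firmly, over the stage window: inside the corner marks, its long side running up the slope. Finish while still gripping the carrier and pressing it there: do not let go or put it down. Do not force the stage out of its tilt, and leave the jar, the dish and the tape where they are.

Things in the scene. Friction and masses are not known exactly. Their poses are not given: they have to be found in the camera images.
- carrier: Slide carrier, about 90 g: grey plate 80 x 52 x 6 mm, glass slide in its underside; in the middle of its back an upright grip fin, 40 mm long along x, 12 mm thick along y, from 6 to 38 mm above the underside. Starts flat on the worktop, fin up. Origin: centre of the underside; x along the 80 mm side, z up along the fin. A half turn about z makes no difference.
- reader: Slide reader, fixed: white base 150 x 120 x 24 mm (x, y, z); on it a clamped sloping stage plate 120 mm long up the slope, 98 wide, 12 thick, low edge towards the reader's -x (front, robot side). The tilt holds against any light push. Posts with black knobs, 46 mm high, stand 55 mm and more to either side of the middle. Origin: centre of the base's underside, z up.
- window (a point): Centre of the stage's flat face, amid the glass window (60 x 30 mm) and four dark corner marks (outline 86 x 58 mm). x points up the slope, y across, z straight out of the face. The slope differs each time, 14 to 29 degrees from level, and the reader is turned up to 20 degrees about the vertical. This point lies 55 to 72 mm above the worktop.
- jar: Bystander: white screw-lid jar, 54 mm diameter, 84 mm tall, loose. Origin at the centre of its underside.
- dish: Bystander: flat clear dish, 66 mm diameter, 15 mm tall, loose. Origin at the centre of its underside.
- tape: Bystander: roll of tape lying flat, 98 mm diameter, 25 mm tall, loose. Origin at the centre of its underside.
Things that resemble listed ones, but are neither listed nor needed, are in the scene too. What is shaped like the carrier but orange or pink is not meant.

How it is judged:
By the outcome, as a careful person would: the job done as asked, in the order asked, and still so for the second after the job is handed in, while the arm keeps its last pose, push and grip.
It also fails if it takes over 32 s, if anything falls off the work surface, if the arm or the gripper's body presses on something with over 40 N, if the wrist force passes 120 N, or if a joint passes its speed limit or range.

ROBOT

A 7-joint arm with a two-finger parallel gripper is mounted at the origin on a cart in front of the work surface, level with it; the furniture and walls round the work are solid. World frame = base frame: x ahead of the robot, y to its left, z up, the work surface at z = 0. Lengths are in mm, angles in rad, forces in N, time in s.
With the tool pointing down it reaches from about 425 to 875 mm from the base axis. Payload 8.4 kg.
Tool frame: the origin (TCP) lies midway between the tips of the shut fingers; the grasp point (between the pads) lies 19 mm behind it; z points along the fingers, y is the line along which they close (so a half turn about z gives the same grasp; the last joint's range is limited). The gripper opens to 87 mm and grips with 3 to 60 N. Pads are 19 mm wide; open, the fingers measure 117 mm over their backs; the gripper's body (75 mm by 190 mm) begins 51 mm behind the grasp point.
Start: joints at [1.087, 0.333, 0.04, 1.465, -0.013, 1.343, -0.059], TCP at [243.969, -602.447, 222.546] pointing down, gripper open.
Joint ranges: [-2.58, 2.58], [-0.38, 2.09], [-1.3, 1.39], [0.25, 2.4], [-1.5, 4.64], [0.08, 2.09], [-2.65, 2.65]. Speed limits (rad/s): [2.22, 2.22, 2.79, 2.79, 3.14, 3.14, 3.14].

INTERFACE

Orientations are given as a rotation vector (axis times angle).
In Python, from station import observe, read_camera, finish_job gives the robot as it stands.
- The arm moves only by the tool play_rows, never from a script. Its argument "commands" is text: rows parted by semicolons, each of 5 numbers parted by spaces: the opening, from 0 (shut) to 1 (fully open), then the shift along the tool's x, y, z in m, then the turn about the tool's z in rad. A call has 1 to 20 rows; each row is the pose to reach, as a shift and turn from the pose commanded when the call began, along the tool's axes at that moment; what a row does not reach only later rows make up. A row lasts 1/12 s, in which the tool goes at most 41.7 mm and 7.16 degrees, less where a joint would pass 70% of its speed; a pose out of reach is approached as far as the arm can. A call with a gripper value outside its range is refused whole. The fingers move at their own pace and stop on an object; "newtons" is the grip in N (left out, the last holds). Time passes only in rows, so rows that repeat a pose let the fingers close. It gives the time, the measured TCP pose, the force, the opening and the grip force at its end, in the units of the state.
- observe(): the state, without advancing time (a new reading comes with each control period).
- read_camera(name): name is "side" or "top"; returns a dict with "image" (400x640x3 uint8, red, green, blue), "fx", "fy", "cx", "cy" (pixels), "rvec" (rotation vector, rad) and "tvec" (3), from world to camera coordinates, as OpenCV has them. Camera axes: x right, y down, z forward; pixel columns grow to the right and rows downward; lengths in mm; the calibration is good to about 2 mm. A picture is of the moment at which its call begins. There is no depth.
- finish_job(): hands the job in; it is judged then, once.
The state is a dict: "clock": time; "q": joint angles; "dq": joint speeds; "effort": joint torques, N m; "ee_pos": TCP position; "orientation": TCP orientation; "wrist_force": force on the tool from outside, world axes, zero at the start; "moment": the same for the moment, N m; "width": finger opening in mm; "grip_force": force on a finger pad.
Only numpy, scipy, OpenCV 4.12 (cv2) and the standard library are available. Lean on these libraries where they do the work, as an engineer would, in place of code of your own. Each camera call takes 0.05 s, during which the arm holds its last target. There are 200 camera calls.

## Working session

There is one attempt and no reset: what is moved stays moved. The work goes in short steps, Python scripts to look and compute and a tool call to move; the robot and the scene stay as the last step left them, time stands still between calls to the robot, and variables do not carry over. Pictures are saved under pics/ and viewed, at most 10 in all, crops included, and the job is handed in when it is done.

Besides the shell and the picture viewer there is one more tool, called after "Emit:" as name(argument=value, ...) on one line, values as JSON. play_rows: Moves the arm, as the interface text tells. Its arguments: {"type":"object","properties":{"commands":{"type":"string"},"newtons":{"type":"number"}},"required":["commands"]}

```bash
mkdir -p pics; cat > h.py <<'E'
import numpy as np, cv2
from scipy.spatial.transform import Rotation as R
from station import observe, read_camera, finish_job
def cam(n):
    c=read_camera(n); c['R']=R.from_rotvec(c['rvec']).as_matrix(); c['t']=np.array(c['tvec']); return c
def ray(c,uv):
    d=np.array([(uv[0]-c['cx'])/c['fx'],(uv[1]-c['cy'])/c['fy'],1.])
    o=-c['R'].T@c['t']; d=c['R'].T@d; return o,d/np.linalg.norm(d)
def onz(c,uv,z):
    o,d=ray(c,uv); return o+d*(z-o[2])/d[2]
def tri(c1,u1,c2,u2):
    o1,d1=ray(c1,u1); o2,d2=ray(c2,u2)
    s=np.linalg.lstsq(np.c_[d1,-d2],o2-o1,rcond=None)[0]
    a=o1+s[0]*d1; b=o2+s[1]*d2; return (a+b)/2, np.linalg.norm(a-b)
def proj(c,p):
    q=c['R']@np.array(p)+c['t']; return np.array([c['fx']*q[0]/q[2]+c['cx'],c['fy']*q[1]/q[2]+c['cy']])
def save(n,im,s=1):
    cv2.imwrite(n,cv2.resize(im[:,:,::-1],None,fx=s,fy=s,interpolation=cv2.INTER_CUBIC))
E
python3 - <<'E'
from h import *
np.set_printoptions(precision=2,suppress=True)
print(observe())
for n in('top','side'):
    c=cam(n); save(f'pics/{n}0.png',c['image']); print(n,-c['R'].T@c['t'],c['R'],c['fx'],c['cx'],c['cy'])
E
```

```text
{'clock': 0.0, 'q': array([ 1.09,  0.33,  0.04,  1.47, -0.01,  1.34, -0.06]), 'dq': array([ 0.,  0., -0., -0.,  0.,  0., -0.]), 'effort': array([ -0.  , -65.64,   1.34, -40.38,  -0.06,   0.04,   0.  ]), 'ee_pos': array([ 243.82, -602.06,  221.68]), 'orientation': array([-3.08, -0.6 ,  0.  ]), 'wrist_force': array([-0.22,  0.49,  0.23]), 'moment': array([0.  , 0.  , 0.03]), 'grip_force': 0.0, 'width': 87.17128558619885}
top [ 334.03   83.74 1365.52] [[-0.02 -1.    0.02]
 [-0.99  0.01 -0.17]
 [ 0.17 -0.02 -0.99]] 429.37377473011065 308.2379552077743 195.67144591865875
side [-266.68  372.92 1231.52] [[-0.36 -0.93  0.01]
 [-0.76  0.29 -0.59]
 [ 0.54 -0.22 -0.81]] 517.0019815057068 326.408390431094 197.6370529914719
```

View pics/top0.png

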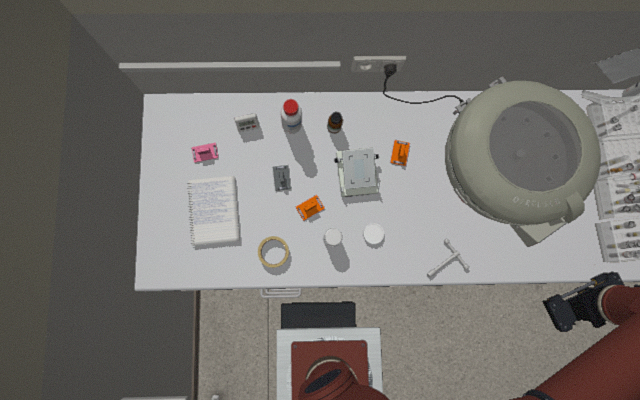

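View pics/side0.png

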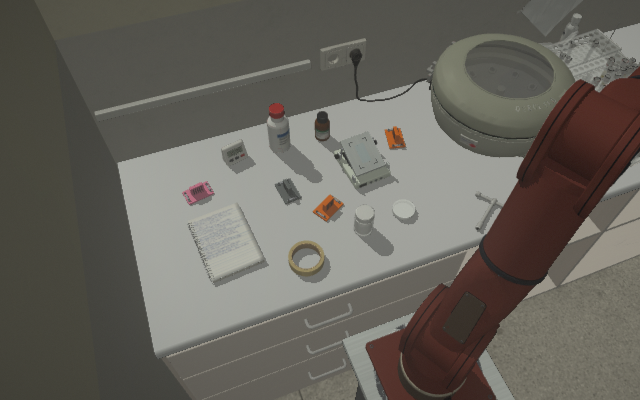

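Carrier-like things in the top view: pink (205,153), grey (283,179), orange (311,208) and orange (400,152). Only the grey one at (283,179), which is (288,190) in the side view, fits the grey carrier. The reader is at (359,170) top and (363,157) side. I'll confirm both in one enlarged composite.

```bash
python3 - <<'E'
from h import *
T=cam('top');S=cam('side')
# average frames
def crop(c,x,y,w,h,s): return cv2.resize(c['image'][y:y+h,x:x+w],None,fx=s,fy=s,interpolation=cv2.INTER_CUBIC)
a=np.hstack([crop(T,263,160,40,40,7),crop(T,330,140,60,40,7)])
b=np.hstack([crop(S,268,170,40,40,7),crop(S,332,130,60,40,7)])
b2=np.vstack([a,b]); save('pics/crop1.png',b2)
E
```

```text
(no output)
```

View pics/crop1.png

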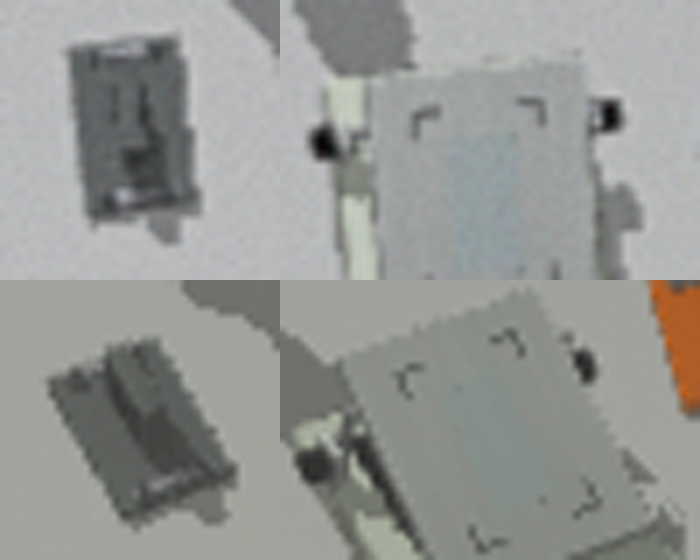

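The crop confirms it: the grey plate with the fin is the carrier (top, about (270–291, 165–191)). The reader stage shows its window and corner marks. Next I measure both.

```bash
cat > m.py <<'E'
from h import *
np.set_printoptions(precision=1,suppress=True)
def avg(n,k=6):
    cs=[cam(n) for _ in range(k)]; c=cs[0]; c['g']=np.mean([cv2.cvtColor(x['image'],cv2.COLOR_RGB2GRAY) for x in cs],axis=0).astype(np.float32); c['avg']=np.mean([x['image'] for x in cs],axis=0); return c
E
python3 - <<'E'
from m import *
T=avg('top');S=avg('side')
import pickle; pickle.dump((T,S),open('ts.pkl','wb'))
for c,(x,y,w,h),th in((T,(262,158,42,44),125),(S,(266,168,44,44),118)):
    g=c['g'][y:y+h,x:x+w]; g8=cv2.resize(g,None,fx=8,fy=8,interpolation=cv2.INTER_CUBIC)
    m=(g8<th).astype(np.uint8); n,l,st,ce=cv2.connectedComponentsWithStats(m)
    i=1+np.argmax(st[1:,4]); cn=max(cv2.findContours((l==i).astype(np.uint8),0,1)[0],key=cv2.contourArea)
    print('hist',np.percentile(g,[2,10,20,40,60]))
    q=cv2.approxPolyDP(cv2.convexHull(cn),20,True)[:,0]
    uv=(q+.5)/8-.5+[x,y]; print('carrier hull',uv.tolist())
    for z in(0,6): print(z,np.array([onz(c,p,z)[:2] for p in uv]))
    r=cv2.minAreaRect(cn); print(r)
for c,(x,y,w,h) in((T,(335,145,50,55)),(S,(335,130,55,55))):
    g=c['g'][y:y+h,x:x+w]; g4=cv2.resize(g,None,fx=8,fy=8,interpolation=cv2.INTER_CUBIC)
    bh=cv2.morphologyEx(g4,cv2.MORPH_BLACKHAT,np.ones((25,25)))
    n,l,st,ce=cv2.connectedComponentsWithStats((bh>25).astype(np.uint8))
    for i in range(1,n):
        if st[i,4]>60: print('mark',ce[i]/8+[x,y]-.44,st[i]/8)
# composite w/ grid
def show(c,x,y,w,h,s=8):
    im=cv2.resize(c['avg'][y:y+h,x:x+w].astype(np.float32),None,fx=s,fy=s,interpolation=cv2.INTER_CUBIC).clip(0,255)
    for k in range(0,w,10): cv2.line(im,(k*s+s//2,0),(k*s+s//2,6),(255,0,0),1)
    for k in range(0,h,10): cv2.line(im,(0,k*s+s//2),(6,k*s+s//2),(255,0,0),1)
    return im
save('pics/stage.png',np.hstack([show(T,336,145,48,56),show(S,334,130,52,56)]).astype(np.uint8))
save('pics/car.png',np.hstack([show(T,268,160,28,36,14),show(S,272,172,32,36,12)[:432]  if 0 else cv2.resize(show(S,272,172,28,36,14),None,fx=1,fy=1)]).astype(np.uint8))
E
```

```text
hist [ 69.7  97.3 122.7 184.5 185.3]
carrier hull [[287.0625, 165.0625], [290.6875, 188.5625], [276.1875, 191.1875], [272.4375, 167.1875]]
0 [[666.9 121.8]
 [588.7 110.8]
 [580.7 157.7]
 [660.3 169.5]]
6 [[665.4 121.7]
 [587.6 110.7]
 [579.7 157.3]
 [658.9 169.1]]
((161.24388122558594, 164.69512939453125), (201.97926330566406, 130.6405029296875), 83.6598129272461)
hist [ 69.   93.2 109.3 161.5 161.8]
carrier hull [[274.5625, 183.9375], [289.9375, 178.3125], [301.1875, 196.1875], [299.0625, 203.8125], [285.0625, 203.8125]]
0 [[665.1 166.6]
 [668.9 116.6]
 [593.8 107.3]
 [570.1 122.4]
 [584.6 160.5]]
6 [[660.6 167.6]
 [664.4 117.9]
 [589.6 108.6]
 [566.  123.6]
 [580.5 161.5]]
((185.3958740234375, 201.28048706054688), (238.02359008789062, 144.20761108398438), 59.6567497253418)
mark [348.5 148.9] [13.2  3.9  1.4  1.1  8.6]
mark [366. 155.] [28.8  8.9  4.4  4.2 72.2]
mark [376.  156.5] [ 38.6   9.1   5.9   6.2 167.2]
mark [349.9 156.6] [13.6 10.1  4.4  4.9 84. ]
mark [336.2 157.1] [ 0.9 11.5  1.8  2.4 22.6]
mark [340.7 159.3] [ 4.9 13.   3.1  4.2 56. ]
mark [336.7 160.9] [ 0.  14.1  4.5 
[... 849 characters left out ...]
1]
mark [389. 147.] [54.  15.8  1.   3.4 24.6]
mark [346.4 158.9] [  4.5  18.5  17.8  28.5 564. ]
mark [337.1 153.1] [ 1.9 22.5  1.8  2.  18.2]
mark [382.7 156.9] [46.1 24.6  4.8  4.5 73.2]
mark [375.7 161.4] [38.9 29.1  4.1  5.  54.4]
mark [386.2 163. ] [51.  32.2  1.5  2.2 21. ]
mark [344.9 171.5] [  5.2  34.   10.6  16.8 320.8]
mark [360.6 166.9] [23.9 35.1  5.5  4.  58.6]
mark [352.4 176.8] [16.9 45.1  2.   4.6 44.1]
mark [380.6 177.7] [44.8 47.1  2.8  2.1 32.1]
mark [375.6 179.7] [39.8 49.1  2.6  2.2 31.8]
mark [356.3 181.9] [20.8 51.1  2.1  2.9 32. ]
mark [370.6 181.8] [34.8 51.1  2.8  2.2 33.6]
mark [363.8 183.7] [25.9 52.4  6.   2.6 56. ]
mark [353.1 183.8] [17.6 53.4  2.1  1.6 21.4]
```

View pics/stage.png

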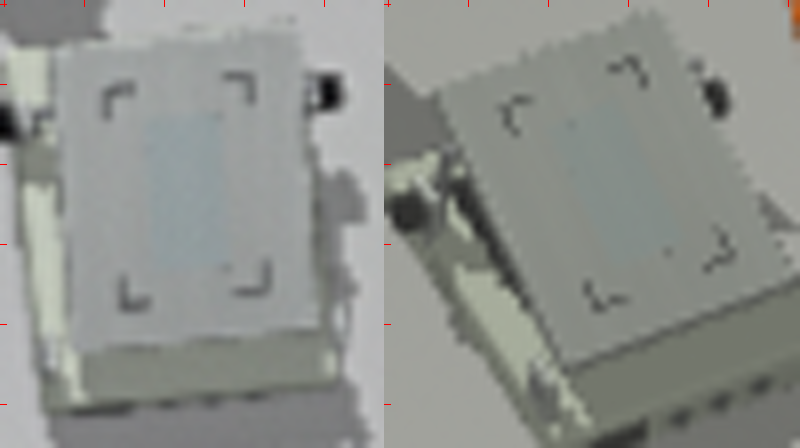

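View pics/car.png

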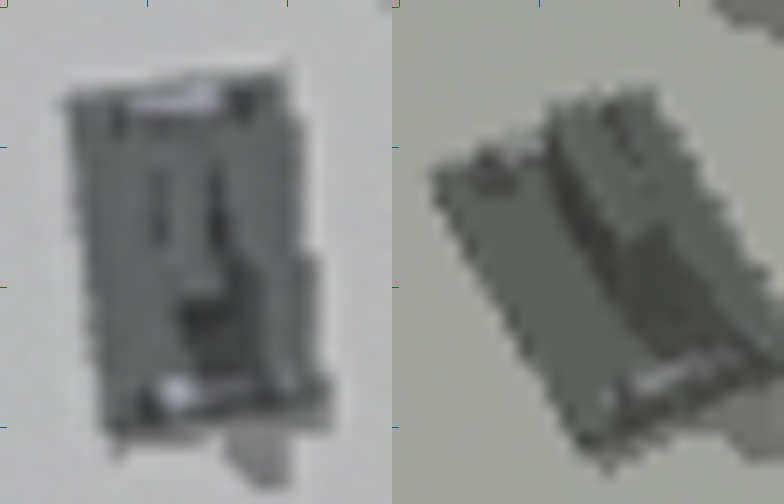

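```bash
python3 - <<'E'
from m import *
import pickle; T,S=pickle.load(open('ts.pkl','rb'))
mt=[(366,155),(349.9,156.6),(351.8,182),(367.8,180.1)]; ms=[(364.4,138.2),(349.6,143.5),(360.6,166.9),(375.7,161.4)]
P=[]
for a,b in zip(mt,ms):
    p,e=tri(T,a,S,b); P.append(p); print(p,e)
P=np.array(P); c=P.mean(0); x=(P[0]+P[1]-P[2]-P[3])/2; y=(P[1]+P[2]-P[0]-P[3])/2
print('c',c,'lenx',np.linalg.norm(x),'leny',np.linalg.norm(y),'slope',np.degrees(np.arctan2(x[2],np.hypot(*x[:2]))),'yaw',np.degrees(np.arctan2(x[1],x[0])),np.degrees(np.arctan2(-y[0],y[1])),'ytilt',np.degrees(np.arctan2(y[2],np.hypot(*y[:2]))))
# stage plate corners (from enlarged picture): back-left, back-right, front-left, front-right
f=lambda u,v:(336+(u-4)/8,145+(v-4)/8); g=lambda u,v:(334+(u-388)/8,130+(v-4)/8)
for n,a,b in(('BL',f(55,48),g(438,95)),('BR',f(300,28),g(655,10)),('FL',f(80,350),g(568,370)),('FR',f(325,328),g(800,283))):
    print(n,*tri(T,a,S,b))
# carrier
k=lambda u,v:(268+(u-7)/14,160+(v-7)/14); l=lambda u,v:(272+(u-399)/14,172+(v-7)/14)
for n,a,b in(('TL',k(66,97),l(432,172)),('TR',k(282,70),l(655,90)),('BL',k(108,435),l(605,468)),('BR',k(325,405),l(785,370)) ):
    print('car',n,*tri(T,a,S,b),onz(T,a,6),onz(S,b,6))
# window centre
E
```

```text
[ 677.  -126.2   75.8] 1.7176674493740807
[672.2 -75.8  77. ] 1.6422116355128673
[597.8 -81.9  49. ] 0.3124084652098865
[ 603.7 -133.3   45.8] 1.2229922983744348
c [ 637.7 -104.3   61.9] lenx 79.60616164527717 leny 51.26566744085716 slope 21.362714093695562 yaw 5.1063602048754575 5.983146552249671 ytilt 2.451986511224308
BL [692.6 -53.6  74.1] 2.3583664019025594
BR [ 699.1 -147.2   78.4] 1.1600064179258134
FL [580.8 -62.6  35.6] 0.440030955772202
FR [ 588.3 -160.2   35.3] 0.03901424154700813
car TL [660.7 169.    7.4] 1.725298971629906 [661.4 169.8   6. ] [661.3 168.    6. ]
car TR [666.4 118.    5.9] 3.7942677560298574 [667.2 119.8   6. ] [665.4 116.4   6. ]
car BL [582.3 158.8  -2.9] 4.704472800294845 [581.7 160.4   6. ] [575.  158.3   6. ]
car BR [590.2 112.1  -2. ] 3.0244461682150696 [588.  110.6   6. ] [585.3 115.2   6. ]
```

Both views agree within about 4 mm:
- **Window centre:** about (638,-104,62), inside the 55–72 mm range. Slope is about 21° and yaw about 5.5°.
- **Mark spacing:** 80 x 51 mm between the L centroids, which fits the 86 x 58 outline.
- **Carrier:** centre (623.5,140), yaw about 6.6°, plate top about 6 mm up.

The moves have no tilt, so the carrier must pivot in the grip about the closing line. I'll grasp the fin about 30 mm above the underside.

```bash
cat > go.py <<'E'
# usage: go.py cmdx cmdy cmdz cmdyaw  tx ty tz tyaw  -> tool-frame shift (m) and turn (rad)
import sys,numpy as np
a=np.array(list(map(float,sys.argv[1:9])));y=np.radians(a[3]);d=(a[4:7]-a[:3])/1000
print('shift %.4f %.4f %.4f turn %.4f'%(d[0]*np.cos(y)+d[1]*np.sin(y),d[0]*np.sin(y)-d[1]*np.cos(y),-d[2],-np.radians(a[7]-a[3])))
E
python3 - <<'E'
from h import *
o=observe(); M=R.from_rotvec(o['orientation']).as_matrix(); print(M, np.degrees(np.arctan2(M[1,0],M[0,0])),o['clock'])
E
python3 go.py 243.969 -602.447 222.546 22.06 623.5 140 150 6.6
```

```text
[[ 9.26875353e-01  3.75369257e-01  3.96055965e-05]
 [ 3.75369257e-01 -9.26875354e-01  1.41172484e-05]
 [ 4.20086323e-05  1.78179370e-06 -9.99999999e-01]] 22.0471370070532 0.8
shift 0.6306 -0.5456 0.0725 turn 0.2698
```

Emit:
play_rows(commands="1 0.63 -0.5455 0.02 0.27;1 0.63 -0.5455 0.02 0.27;1 0.63 -0.5455 0.02 0.27;1 0.63 -0.5455 0.02 0.27;1 0.63 -0.5455 0.02 0.27;1 0.63 -0.5455 0.02 0.27;1 0.63 -0.5455 0.02 0.27;1 0.63 -0.5455 0.02 0.27;1 0.63 -0.5455 0.02 0.27;1 0.63 -0.5455 0.02 0.27;1 0.63 -0.5455 0.02 0.27;1 0.63 -0.5455 0.02 0.27;1 0.63 -0.5455 0.02 0.27;1 0.63 -0.5455 0.02 0.27;1 0.63 -0.5455 0.02 0.27;1 0.63 -0.5455 0.02 0.27;1 0.63 -0.5455 0.02 0.27;1 0.63 -0.5455 0.02 0.27;1 0.63 -0.5455 0.02 0.27;1 0.63 -0.5455 0.02 0.27", newtons=12)

```text
clock: 2.47
ee_pos: [623.6, 140.7, 202.7]
orientation: [3.136, 0.179, 0.001]
wrist_force: [0.5, -0.7, 0.9]
width: 87.1
grip_force: 0.0
```

Emit:
play_rows(commands="1 0 0 0.04 0;1 0 0 0.08 0;1 0 0 0.12 0;1 0 0 0.15 0;1 0 0 0.175 0;1 0 0 0.19 0;1 0 0 0.191 0;1 0 0 0.191 0")

```text
clock: 3.13
ee_pos: [622.9, 139.1, 11.7]
orientation: [-3.136, -0.18, 0.001]
wrist_force: [-0.2, -0.5, 0.2]
width: 87.1
grip_force: 0.0
```

```bash
python3 - <<'E'
from h import *
T=cam('top');S=cam('side')
f=lambda c,x,y:cv2.resize(c['image'][y:y+60,x:x+60],None,fx=6,fy=6,interpolation=cv2.INTER_CUBIC)
save('pics/grasp.png',np.hstack([f(T,253,150),f(S,258,155)]))
E
```

```text
(no output)
```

View pics/grasp.png

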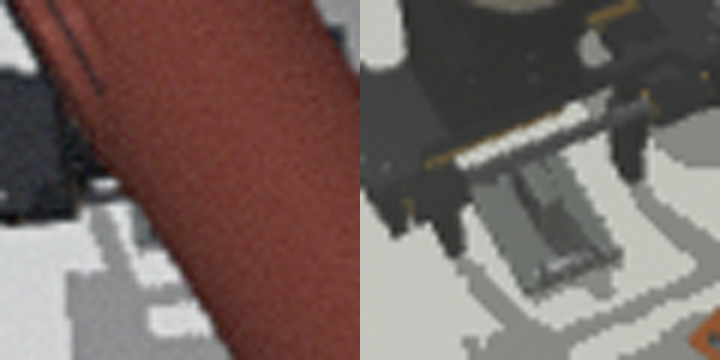

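Side view: the two fingers (tips at crop (455,255) and (635,180)) straddle the grey carrier, with the fin between them. Close and lift.

Emit:
play_rows(commands="0 0 0 0 0;0 0 0 0 0;0 0 0 0 0;0 0 0 0 0;0 0 0 0 0;0 0 0 0 0;0 0 0 0 0;0 0 0 0 0;0 0 0 0 0;0 0 0 0 0;0 0 0 0 0;0 0 0 0 0", newtons=12)

```text
clock: 4.23
ee_pos: [622.9, 139.0, 11.6]
orientation: [-3.136, -0.18, 0.0]
wrist_force: [0.3, -0.1, 0.1]
width: 14.8
grip_force: 0.0
```

```bash
python3 go.py 622.97 139.7 11.5 6.59 638 -104 170 5.5;python3 go.py 622.97 139.7 11.5 6.59 540 150 170 5.5
```

```text
shift -0.0130 0.2438 -0.1585 turn 0.0190
shift -0.0812 -0.0198 -0.1585 turn 0.0190
```

Still closing (14.8 mm); give it a bit more time.

Emit:
play_rows(commands="0 0 0 0 0;0 0 0 0 0;0 0 0 0 0;0 0 0 0 0")

```text
clock: 4.57
ee_pos: [622.8, 139.1, 11.5]
orientation: [-3.136, -0.18, 0.0]
wrist_force: [0.6, 0.1, 0.2]
width: 11.8
grip_force: 12.0
```

Emit:
play_rows(commands="0 0 0 -0.03 0;0 0 0 -0.07 0;0 0 0 -0.11 0;0 0 0 -0.135 0;0 -0.003 0.03 -0.135 0.019;0 -0.006 0.07 -0.135 0.019;0 -0.009 0.11 -0.135 0.019;0 -0.01 0.15 -0.135 0.019;0 -0.012 0.19 -0.135 0.019;0 -0.013 0.225 -0.135 0.019;0 -0.013 0.244 -0.135 0.019;0 -0.013 0.244 -0.135 0.019;0 -0.013 0.244 -0.135 0.019;0 -0.013 0.244 -0.135 0.019")

```text
clock: 5.73
ee_pos: [637.8, -103.6, 146.4]
orientation: [-3.137, -0.152, 0.0]
wrist_force: [-0.3, 1.6, -1.3]
width: 11.6
grip_force: 12.0
```

```bash
python3 - <<'E'
from m import *
T=avg('top',2);S=avg('side',4); import pickle; pickle.dump(S,open('s2.pkl','wb'))
o=observe(); print(o['ee_pos'],o['clock'],R.from_rotvec(o['orientation']).as_matrix()[:,0],o['wrist_force'])
tx=R.from_rotvec(o['orientation']).as_matrix()[:,0]; ty=R.from_rotvec(o['orientation']).as_matrix()[:,1]
p=o['ee_pos']
for h in(0,6):
  for a in(40,-40):
    for b in(26,-26): print(h,a,b,proj(S,p+tx*a+ty*b+[0,0,h-11.5]))
x,y=[int(v) for v in proj(S,p)]; x-=38;y-=28
im=cv2.resize(S['avg'][y:y+72,x:x+78].astype(np.float32),None,fx=8,fy=8,interpolation=cv2.INTER_CUBIC).clip(0,255)
print(x,y); save('pics/hand.png',im.astype(np.uint8))
E
```

```text
[ 637.9 -103.8  146.7] 6.0333 [1.  0.1 0. ] [ 0.4  0.3 -0.6]
0 40 26 [364.9 123.6]
0 40 -26 [349.3 129.4]
0 -40 26 [378.7 141.9]
0 -40 -26 [362.7 148. ]
6 40 26 [365.1 122.2]
6 40 -26 [349.4 128. ]
6 -40 26 [378.9 140.5]
6 -40 -26 [362.9 146.6]
326 104
```

View pics/hand.png

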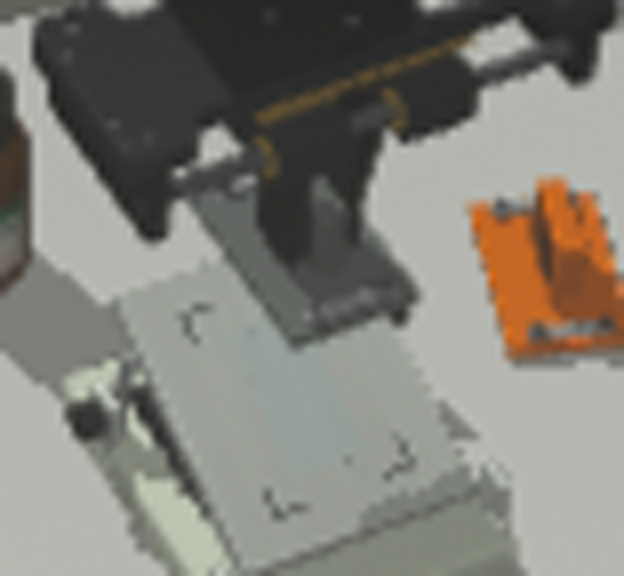

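Side view: the carrier is held level. Its near corners sit at (363.1,147.1) and (377.8,141.1), within 1 px of where the arm pose predicts. When it tilts about the grasp point, that point must sit about 11 mm down-slope of the window. I'll hover just above contact, then go down in small steps.

```bash
python3 go.py 638 -104.2 146.5 5.5 625.4 -105.2 92 5.5
```

```text
shift -0.0126 -0.0002 0.0545 turn -0.0000
```

Emit:
play_rows(commands="0 -0.0126 0 0.02 0;0 -0.0126 0 0.04 0;0 -0.0126 0 0.0535 0;0 -0.0126 0 0.0545 0;0 -0.0126 0 0.0545 0;0 -0.0126 0 0.0545 0")

```text
clock: 6.53
ee_pos: [626.1, -105.8, 92.9]
orientation: [-3.138, -0.151, -0.002]
wrist_force: [-0.5, -0.7, -1.1]
width: 12.4
grip_force: 12.0
```

Emit:
play_rows(commands="0 0 0 0.0015 0;0 0 0 0.003 0;0 0 0 0.0045 0;0 0 0 0.006 0;0 0 0 0.0075 0;0 0 0 0.009 0;0 0 0 0.0105 0;0 0 0 0.012 0;0 0 0 0.012 0;0 0 0 0.012 0")

```text
clock: 7.37
ee_pos: [625.2, -106.1, 80.0]
orientation: [3.138, 0.15, -0.0]
wrist_force: [-1.8, 0.1, 1.8]
width: 11.9
grip_force: 12.0
```

Emit:
play_rows(commands="0 0 0 0.001 0;0 0 0 0.002 0;0 0 0 0.003 0;0 0 0 0.004 0;0 0 0 0.005 0;0 0 0 0.006 0;0 0 0 0.006 0;0 0 0 0.006 0")

```text
clock: 8.03
ee_pos: [625.6, -106.0, 74.0]
orientation: [-3.138, -0.15, -0.001]
wrist_force: [-0.6, -0.6, -0.4]
width: 12.0
grip_force: 12.0
```

```bash
python3 - <<'E'
from m import *
S=avg('side',4); o=observe(); print(o['ee_pos'],o['clock'],o['wrist_force'],o['moment'])
x,y=338,126
im=cv2.resize(S['avg'][y:y+60,x:x+60].astype(np.float32),None,fx=10,fy=10,interpolation=cv2.INTER_CUBIC).clip(0,255)
save('pics/tilt.png',im.astype(np.uint8))
E
```

```text
[ 625.6 -106.    74.1] 8.2333 [-1.1 -1.3 -0.6] [-0.  0. -0.]
```

View pics/tilt.png

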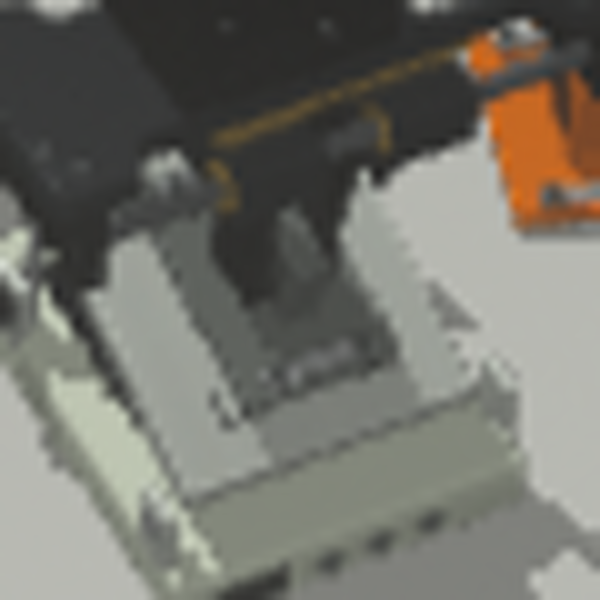

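```bash
python3 - <<'E'
from m import *
ms=np.float32([(364.4,138.2),(349.6,143.5),(360.6,166.9),(375.7,161.4)])
st=np.float32([(39.8,-25.7),(39.8,25.7),(-39.8,25.7),(-39.8,-25.7)])
H=cv2.getPerspectiveTransform(ms,st)
pt=np.float32([[(u-4.5)/10+338,(v-4.5)/10+126] for u,v in((245,418),(405,362))])[None]
print(pt,cv2.perspectiveTransform(pt,H))
print('expected px for (-40,26),(-40,-26):',cv2.perspectiveTransform(np.float32([[(-40,26),(-40,-26)]]),np.linalg.inv(H)))
E
```

```text
[[[362.  167.4]
  [378.  161.8]]] [[[-42.6  22.1]
  [-43.2 -32. ]]]
expected px for (-40,26),(-40,-26): [[[360.5 167. ]
  [375.8 161.4]]]
```

Side view: the carrier has pivoted to nearly the stage's tilt. Its near corners, (362.0,167.4) and (378,161.8), lie about 3–4 mm towards -y and 2–3 mm down-slope of the marked place. I'll correct by about 3 mm in each direction, then lower further.

Emit:
play_rows(commands="0 0.001 -0.001 0 0;0 0.002 -0.002 0 0;0 0.0033 -0.0033 0 0;0 0.0033 -0.0033 0.001 0;0 0.0033 -0.0033 0.001 0;0 0.0033 -0.0033 0.001 0")

```text
clock: 8.73
ee_pos: [628.5, -102.2, 73.1]
orientation: [-3.138, -0.151, -0.001]
wrist_force: [-0.7, -0.3, 0.1]
width: 11.6
grip_force: 12.0
```

Emit:
play_rows(commands="0 0 0 0.0005 0;0 0 0 0.001 0;0 0 0 0.001 0;0 0 0 0.001 0")

```text
clock: 9.07
ee_pos: [628.4, -102.3, 72.1]
orientation: [-3.138, -0.151, -0.0]
wrist_force: [-0.3, 0.4, 1.8]
width: 11.9
grip_force: 12.0
```

Emit:
play_rows(commands="0 0 0 0.0005 0;0 0 0 0.001 0;0 0 0 0.001 0;0 0 0 0.001 0")

```text
clock: 9.4
ee_pos: [628.3, -102.3, 71.1]
orientation: [-3.138, -0.15, -0.0]
wrist_force: [-1.1, 1.4, 2.4]
width: 12.1
grip_force: 12.0
```

Emit:
play_rows(commands="0 0 0 0.0005 0;0 0 0 0.001 0;0 0 0 0.001 0;0 0 0 0.001 0")

```text
clock: 9.73
ee_pos: [628.4, -102.2, 71.0]
orientation: [3.138, 0.151, 0.0]
wrist_force: [-5.3, 1.3, 9.8]
width: 11.7
grip_force: 12.0
```

```bash
python3 - <<'E'
from m import *
S=avg('side',4); o=observe(); print(o['ee_pos'],o['clock'],o['wrist_force'],o['moment'])
x,y=338,126
im=cv2.resize(S['avg'][y:y+60,x:x+60].astype(np.float32),None,fx=10,fy=10,interpolation=cv2.INTER_CUBIC).clip(0,255)
save('pics/flush.png',im.astype(np.uint8))
E
```

```text
[ 628.3 -102.2   71. ] 9.9333 [-4.7  1.8 10.6] [0.3 1.1 0. ]
```

View pics/flush.png

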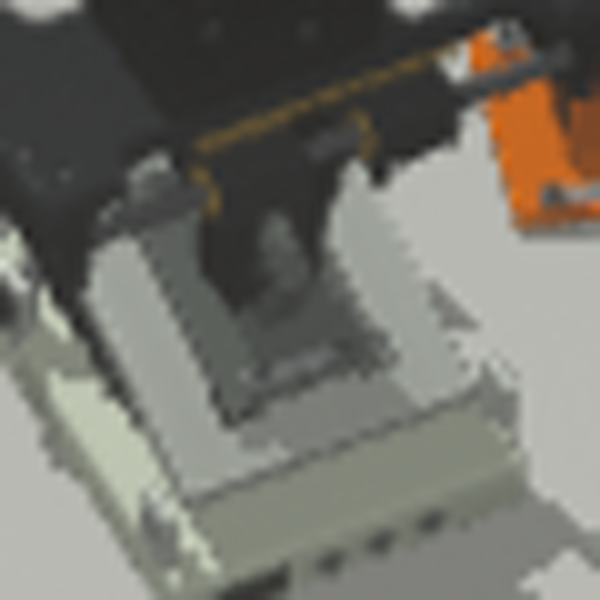

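```bash
cat > e.py <<'E'
from m import *
S=avg('side',4)
H=cv2.getPerspectiveTransform(np.float32([(364.4,138.2),(349.6,143.5),(360.6,166.9),(375.7,161.4)]),np.float32([(39.8,-25.7),(39.8,25.7),(-39.8,25.7),(-39.8,-25.7)]))
# sample intensity in stage coords (rectify): 4 px/mm
s=4; A=np.float32([[-1*0,-s,55*s],[-s,0,65*s],[0,0,1]]) # stage(x,y)->(col=55-y,row=65-x)
W=cv2.warpPerspective(S['g'],A@H,(110*s,140*s),flags=cv2.INTER_CUBIC)
print('across y (left edge), by x'); 
for x in(-30,-20,-10,0,10): print(x,[int(W[int((65-x)*s)-4:int((65-x)*s)+4,int((55-y)*s)].mean()) for y in range(36,18,-1)])
print('right, y -18..-36')
for x in(-34,-25,-15,-5): print(x,[int(W[int((65-x)*s)-4:int((65-x)*s)+4,int((55-y)*s)].mean()) for y in range(-18,-40,-1)])
print('near edge, x -30..-52')
for y in(22,18,12,5,0,-5,-10,-15,-20): print(y,[int(W[int((65-x)*s),int((55-y)*s)-4:int((55-y)*s)+4].mean()) for x in range(-30,-54,-1)])
print(observe()['clock'])
E
python3 e.py
```

```text
across y (left edge), by x
-30 [157, 158, 158, 158, 161, 163, 156, 137, 114, 95, 86, 87, 91, 94, 94, 94, 95, 100]
-20 [157, 158, 159, 161, 159, 154, 144, 129, 111, 99, 95, 94, 94, 95, 94, 94, 94, 94]
-10 [159, 159, 159, 160, 163, 161, 148, 127, 106, 90, 85, 89, 94, 95, 94, 94, 94, 94]
0 [158, 159, 160, 159, 157, 151, 140, 124, 109, 102, 100, 98, 97, 95, 94, 94, 94, 94]
10 [159, 159, 159, 162, 161, 151, 133, 113, 94, 86, 88, 93, 94, 94, 94, 94, 94, 95]
right, y -18..-36
-34 [72, 74, 76, 77, 78, 81, 87, 91, 95, 97, 96, 101, 115, 133, 147, 157, 160, 159, 158, 158, 158, 159]
-25 [78, 78, 79, 81, 83, 88, 96, 103, 110, 121, 137, 150, 158, 161, 160, 158, 158, 158, 158, 158, 159, 159]
-15 [79, 82, 86, 90, 95, 98, 101, 109, 122, 138, 152, 163, 166, 162, 159, 158, 158, 158, 158, 159, 159, 160]
-5 [65, 57, 54, 58, 66, 77, 89, 98, 108, 124, 141, 152, 159, 162, 161, 159, 159, 159, 159, 159, 159, 159]
near edge, x -30..-52
22 [94, 95, 95, 95, 95, 95, 97, 98, 98, 91, 79, 69, 72, 89, 110, 125, 128, 125, 124, 124, 122, 122, 128, 136]
18 [109, 108, 102, 97, 94, 93, 90, 85, 81, 77, 74, 74, 80, 91, 103,
[... 155 characters left out ...]
22]
5 [91, 100, 107, 110, 108, 101, 92, 86, 83, 83, 86, 93, 103, 113, 121, 124, 124, 124, 124, 124, 124, 124, 124, 124]
0 [86, 94, 100, 102, 98, 91, 83, 76, 71, 74, 85, 100, 115, 125, 126, 125, 124, 125, 125, 125, 125, 124, 124, 124]
-5 [91, 99, 105, 110, 110, 105, 96, 87, 83, 88, 100, 114, 124, 126, 126, 126, 125, 125, 125, 125, 126, 126, 125, 125]
-10 [90, 96, 100, 101, 97, 88, 81, 79, 80, 87, 97, 106, 114, 121, 124, 124, 123, 124, 124, 124, 124, 124, 124, 124]
-15 [73, 70, 71, 74, 76, 77, 76, 76, 79, 84, 94, 108, 119, 122, 122, 124, 125, 125, 124, 125, 124, 124, 124, 124]
-20 [78, 76, 75, 75, 76, 77, 78, 79, 81, 84, 87, 87, 89, 99, 112, 120, 123, 124, 125, 125, 124, 124, 124, 124]
10.1333
```

In the stage frame the left edge is at y≈+28.9, the right at about -24.5 and the near edge at x≈-40.8. The carrier is therefore about 2.3 mm too far in +y and 0.8 mm too low on the slope. Lift off slightly, shift and set down again.

Emit:
play_rows(commands="0 0 0 -0.002 0;0 0 0 -0.004 0;0 0.0008 0.0012 -0.004 0;0 0.0008 0.0023 -0.004 0;0 0.0008 0.0023 -0.004 0;0 0.0008 0.0023 -0.003 0;0 0.0008 0.0023 -0.002 0;0 0.0008 0.0023 -0.001 0;0 0.0008 0.0023 -0.0005 0;0 0.0008 0.0023 -0.0003 0;0 0.0008 0.0023 -0.0003 0;0 0.0008 0.0023 -0.0003 0")

```text
clock: 11.13
ee_pos: [629.3, -104.6, 71.3]
orientation: [3.138, 0.15, -0.0]
wrist_force: [-5.5, 0.6, 8.1]
width: 12.0
grip_force: 12.0
```

```bash
python3 e.py
```

```text
across y (left edge), by x
-30 [157, 158, 158, 158, 159, 159, 157, 154, 154, 151, 138, 119, 101, 90, 87, 91, 94, 95]
-20 [158, 158, 158, 159, 159, 159, 161, 160, 152, 138, 120, 101, 91, 91, 94, 95, 95, 95]
-10 [159, 159, 159, 159, 160, 160, 160, 163, 161, 149, 128, 108, 93, 87, 89, 93, 94, 95]
0 [159, 159, 159, 160, 160, 162, 162, 157, 146, 130, 111, 96, 91, 93, 95, 95, 95, 94]
10 [159, 159, 159, 159, 160, 160, 163, 164, 156, 137, 116, 96, 85, 86, 91, 94, 95, 95]
right, y -18..-36
-34 [70, 72, 74, 75, 76, 77, 78, 78, 80, 81, 84, 93, 112, 133, 148, 157, 161, 159, 158, 158, 158, 159]
-25 [80, 79, 79, 79, 78, 78, 80, 82, 86, 97, 117, 138, 154, 164, 164, 160, 157, 157, 158, 158, 159, 159]
-15 [78, 79, 82, 85, 88, 90, 90, 93, 100, 110, 123, 139, 151, 157, 159, 159, 158, 158, 158, 158, 159, 160]
-5 [78, 75, 70, 63, 57, 57, 66, 77, 93, 115, 135, 150, 160, 166, 164, 161, 159, 159, 159, 159, 159, 160]
near edge, x -30..-52
22 [87, 86, 89, 92, 95, 95, 89, 81, 78, 81, 84, 85, 88, 96, 110, 125, 130, 129, 129, 132, 136, 140, 142, 144]
18 [94, 95, 95, 95, 97, 98, 97, 94, 91, 90, 88, 87, 86, 92, 10
[... 162 characters left out ...]

5 [94, 100, 106, 110, 108, 102, 92, 84, 82, 89, 102, 117, 125, 126, 125, 125, 125, 124, 124, 124, 124, 124, 124, 125]
0 [92, 99, 104, 103, 99, 91, 85, 81, 82, 88, 97, 107, 116, 123, 125, 125, 125, 125, 125, 124, 124, 124, 124, 124]
-5 [98, 105, 106, 103, 97, 90, 84, 80, 80, 85, 97, 113, 124, 126, 125, 125, 125, 125, 124, 125, 125, 125, 125, 125]
-10 [118, 121, 117, 108, 99, 90, 82, 78, 79, 87, 99, 111, 119, 123, 125, 124, 124, 124, 124, 124, 124, 123, 123, 123]
-15 [82, 85, 86, 87, 88, 87, 81, 77, 82, 95, 110, 120, 124, 122, 121, 123, 124, 124, 124, 124, 124, 124, 124, 124]
-20 [71, 69, 69, 71, 74, 76, 78, 82, 85, 87, 88, 87, 88, 98, 111, 120, 123, 125, 125, 125, 124, 124, 124, 124]
11.3333
```

Now centred to within about 0.5 mm (left edge y≈26.2, right about -25.5, near edge x≈-40.3). Firm up the grip and press a little more.

Emit:
play_rows(commands="0 0 0 0 0;0 0 0 0 0;0 0 0 0.0002 0;0 0 0 0.0004 0;0 0 0 0.0004 0;0 0 0 0.0004 0;0 0 0 0.0004 0;0 0 0 0.0004 0", newtons=30)

```text
clock: 12.0
ee_pos: [629.3, -104.6, 71.3]
orientation: [3.138, 0.15, 0.0]
wrist_force: [-6.4, 0.8, 11.7]
width: 11.5
grip_force: 30.0
```

```bash
python3 e.py | head -6; python3 - <<'E'
from m import *
T=avg('top',1);S=avg('side',2);o=observe();print(o['clock'],o['ee_pos'],o['wrist_force'],o['moment'],o['grip_force'],o['width'])
x,y=318,106
im=cv2.resize(S['avg'][y:y+75,x:x+100].astype(np.float32),None,fx=8,fy=8,interpolation=cv2.INTER_CUBIC).clip(0,255)
save('pics/final.png',im.astype(np.uint8))
E
```

```text
across y (left edge), by x
-30 [156, 157, 158, 158, 159, 160, 157, 154, 154, 151, 138, 119, 101, 89, 87, 91, 95, 95]
-20 [157, 158, 158, 159, 159, 159, 161, 160, 152, 138, 120, 101, 91, 90, 94, 95, 95, 95]
-10 [159, 159, 160, 160, 160, 160, 160, 163, 162, 150, 129, 109, 93, 87, 89, 93, 94, 94]
0 [159, 159, 159, 160, 160, 161, 162, 157, 146, 130, 111, 96, 92, 93, 95, 95, 94, 94]
10 [159, 159, 159, 160, 160, 160, 163, 164, 156, 137, 115, 96, 85, 85, 91, 94, 94, 94]
12.35 [ 629.3 -104.6   71.3] [-6.   0.2 11.4] [ 0.   1.4 -0. ] 29.99627940240316 11.580435945057125
```

View pics/final.png

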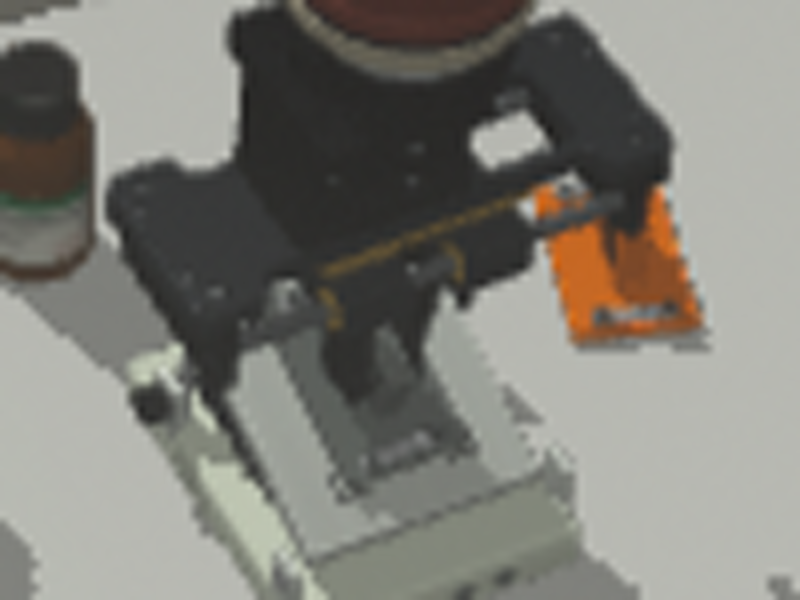

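The final view shows the carrier flush between the stage's sides, with both near marks visible at (345,485) and (465,450). The press is about 13 N, steady and along the stage normal. Handing in.

```bash
python3 -c "
from h import *
print(finish_job())"
```

```text
the job is handed in; nothing more can be done
None
```

I handed the job in with the carrier pressed flush on the stage at about 13 N and still gripped at 30 N; by the side camera it is centred to about 0.5 mm inside the corner marks, its long side up the slope, though I got no verdict back.

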